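Isolate an air line at the bench valve box

ROBOT

A 7-joint arm with a two-finger parallel gripper is mounted at the origin on the work surface; the furniture and walls round the work are solid. World frame = base frame: x ahead of the robot, y to its left, z up, the work surface at z = 0. Lengths are in m, angles in rad, forces in N, time in s.
With the tool pointing down it reaches from about 0.425 to 0.925 m from the base axis. Payload 6.8 kg.
Tool frame: the origin (TCP) lies at the very end of the fingers, on their centre line; the grasp point (between the pads) lies 19 mm behind it (r.tcp_to_grasp is the distance from the TCP to the grasp point, in m); z points along the fingers, y is the line along which they close (so a half turn about z gives the same grasp; the last joint's range is limited). The gripper opens to 85 mm and grips with 20 to 120 N. Pads are 22 mm wide; open, the fingers measure 114 mm over their backs; the gripper's body (76 mm by 85 mm) begins 54 mm behind the grasp point. The pads swing forward as they close: fully open they stand 13 mm farther back than shut.
Start: joints at [1.157, 0.477, 0.022, 1.555, -0.011, 1.109, -0.083], TCP at [0.203, -0.644, 0.231] pointing down, gripper open.
Joint ranges: [-2.96, 2.96], [-0.34, 2.1], [-1.41, 1.46], [0.24, 2.44], [-1.37, 4.51], [0.17, 1.92], [-2.96, 2.96]. Speed limits (rad/s): [2.39, 2.39, 3.14, 3.14, 3.14, 3.14, 3.14].

INTERFACE

Orientations are given as a rotation vector (axis times angle).
In Python, from bench import r gives the robot as it stands.
- The arm moves only by the tool step_arm, never from a script. Its argument "moves" is a list of rows, each a list of 7 numbers: the shift along the tool's x, y, z in mm, then the turn, a rotation vector about the tool's x, y, z in rad, then the finger opening in mm, from 0 to 85.4. A call has 1 to 8 rows; each row is the pose to reach, as a shift and turn from the pose commanded when the call began, along the tool's axes at that moment; what a row does not reach only later rows make up. A row lasts 1/10 s, in which the tool goes at most 50 mm and 8.59 degrees, less where a joint would pass 70% of its speed; a pose out of reach is approached as far as the arm can. A call with a gripper value outside its range is refused whole. The fingers move at their own pace and stop on an object; "grip_force" is the grip in N (left out, the last holds). Time passes only in rows, so rows that repeat a pose let the fingers close. It gives the time, the measured TCP pose, the force, the opening and the grip force at its end, in the units of the state.
- r.get_obs(): the state, without advancing time (a new reading comes with each control period).
- r.grab_frame(name): name is "side" or "top"; returns a dict with "image" (480x640x3 uint8, red, green, blue), "depth" (480x640 float32, m along the optical axis (not along the pixel's ray), 0 where there is no reading), "mtx" (3x3 intrinsics, pixels), "rvec" (rotation vector, rad) and "tvec" (3), from world to camera coordinates, as OpenCV has them. Camera axes: x right, y down, z forward; pixel columns grow to the right and rows downward; lengths in m; the calibration is good to about 2 mm. A picture is of the moment at which its call begins.
- r.hand_in(): hands the job in; it is judged then, once.
The state is a dict: "clock": time; "joints": joint angles; "qvel": joint speeds; "tau": joint torques, N m; "tcp_pos": TCP position; "orientation": TCP orientation; "contact_force": force on the tool from outside, world axes, zero at the start; "moment": the same for the moment, N m; "grip_width": finger opening in m; "gripper_force": force on a finger pad.
Only numpy, scipy, OpenCV 4.12 (cv2) and the standard library are available. Lean on these libraries where they do the work, as an engineer would, in place of code of your own. Each camera call takes 0.05 s, during which the arm holds its last target. There are 200 camera calls.

TASK

The air line to the press has to be isolated. Push the aluminium cover of the grey air valve box on the bench all the way back to its stop (it has a black handle to push against), then push the red valve handle that comes to light round to its shut stop, square across its pipe. Push both with the fingertips, without lifting the cover or pinching either handle between the fingers; leave the two blue handles and the things standing by the box as they are, and leave the cover open.

Things in the scene. Friction and masses are not known exactly. Their poses are not given: they have to be found in the camera images.
- air_box: Grey steel valve box, 274 (x) x 304 (y) mm, 81 mm high (front wall 74), fixed; place and yaw vary. Origin: centre of its footprint on the bench; its front looks to its -x, its left is +y. Front half: open bay (box x -134 to 0, y -149 to 149 mm), three valves with pivots at x -30, y -91, -9, 73 mm; which stands where varies. Rear half: a deck the cover slides over. Fittings stick out 42 mm in front.
- cover (a joint): Slide of the aluminium cover (138 x 310 mm, top face 85.5 mm above the bench) along the box's +x, in m: 0 = closed over the valve bay, 0.125 = fully back at its stop, the bay then open from the front wall to box x -12 mm. Starts at 0 to 0.015. Moves with about 3 N and stays where it is left; the valves cannot be reached until it is back.
- cover_lift (a joint): Height of the cover above its rails in m; it rests at 0. The cover (about 0.5 kg) is held on its rails by its weight only and comes up if it is lifted.
- cover_handle (a point): Centre of the bar of the cover's black bow handle: a 10 mm round bar along the box's y, 110 mm over the legs, its centre 106 mm above the bench and 20 mm above the cover, in the middle across the cover and 46 mm behind its front edge. It moves with the cover.
- red_handle (a joint): Handle of the marked valve, the only red one, in rad. 0 = handle along its pipe, tip to the box's front (-x): open; 1.571 = shut stop, square across the pipe, tip to the box's left (+y). Seen from above it turns clockwise to shut. Starts at 0 to 0.15. Turning takes about 0.12 N m (3 N at mid-sleeve); it stays where it is left.
- red_pivot (a point): Point on the vertical turning axis of the red handle, at the mid-height of its sleeve (66 mm above the bench). Fixed in the box; same axes as the box.
- red_grip (a point): Centre of the red sleeve, 40 mm from the pivot. The sleeve reaches from 20 to 60 mm from the pivot, is 13 mm wide and 12 mm high (60 to 72 mm above the bench). Its -x axis points along the handle from pivot to tip. Under the handle lies only its pipe and valve body, tops at 43 to 49 mm.
- blue_handle (a joint): Handle with a blue sleeve of the same size, on a valve that is open and must stay so, in rad. 0 = handle along its pipe, tip to the box's front (-x): open; 1.571 = shut stop, square across the pipe, tip to the box's left (+y). Seen from above it turns clockwise to shut. Starts at 0 to 0.1.
- blue_pivot (a point): Turning axis of that handle, like red_pivot.
- spare_handle (a joint): The other handle with a blue sleeve, on the plugged spare outlet, already shut and to stay so, in rad. 0 = handle along its pipe, tip to the box's front (-x): open; 1.571 = shut stop, square across the pipe, tip to the box's left (+y). Seen from above it turns clockwise to shut. Starts at 1.5 to 1.57.
- spare_pivot (a point): Turning axis of that handle, like red_pivot.
- oil_bottle: Small amber dropper bottle with a black top, 33 mm across, 102 mm tall, standing left of the box. Origin at the centre of its underside.
- tally_counter: Grey metal tally counter, 76 x 51 x 26 mm, lying right of the box. Origin at the centre of its underside.
- cap_blue: Blue bottle cap, 31 mm across, 12 mm high, lying left of the box. Origin at the centre of its underside.

How it is judged:
By the outcome, as a careful person would: the job done as asked, in the order asked, and still so for the second after the job is handed in, with the robot touching nothing.
It also fails if it takes over 45 s, if anything falls off the work surface, if the arm or the gripper's body presses on something with over 40 N, if the wrist force passes 120 N, or if a joint passes its speed limit or range.

## Working session

There is one attempt and no reset: what is moved stays moved. The work goes in short steps, Python scripts to look and compute and a tool call to move; the robot and the scene stay as the last step left them, time stands still between calls to the robot, and variables do not carry over. Pictures are saved under pics/ and viewed, at most 10 in all, crops included, and the job is handed in when it is done.

Besides the shell and the picture viewer there is one more tool, called after "Call:" in YAML: its name, and indented under it one key for each argument. step_arm: Moves the arm, as the interface text tells. Its arguments: {"type":"object","properties":{"moves":{"type":"array","items":{"type":"array","items":{"type":"number"}}},"grip_force":{"type":"number"}},"required":["moves"]}

```bash
mkdir -p pics; cat > h.py <<'E'
import numpy as np,cv2
from bench import r
def grab(n,save=None):
    f=r.grab_frame(n)
    if save: cv2.imwrite('pics/'+save,f['image'][:,:,::-1])
    return f
def pts(f):
    R=cv2.Rodrigues(np.array(f['rvec'],float))[0];K=np.array(f['mtx']);t=np.array(f['tvec'],float).ravel()
    v,u=np.mgrid[:480,:640];d=f['depth']
    c=np.stack([(u-K[0,2])/K[0,0]*d,(v-K[1,2])/K[1,1]*d,d],-1)
    return (c-t)@R   # world
def ray(f,u,v,z):
    R=cv2.Rodrigues(np.array(f['rvec'],float))[0];K=np.array(f['mtx']);t=np.array(f['tvec'],float).ravel()
    o=-R.T@t;d=R.T@np.linalg.inv(K)@np.array([u,v,1.]);return o+d*(z-o[2])/d[2]
E
python3 - <<'E'
from h import *
for n in('top','side'):
    f=grab(n,n+'1.png');R=cv2.Rodrigues(np.array(f['rvec'],float))[0];print(n,-R.T@np.array(f['tvec']).ravel())
o=r.get_obs();print(o['clock'],o['tcp_pos'],o['orientation'],o['contact_force'],o['grip_width'])
print(cv2.Rodrigues(np.array(o['orientation']))[0].round(3))
E
```

```text
top [0.4849538  0.04872129 1.11678102]
side [0.05976879 0.73517515 0.71004957]
0.1 [ 0.20302225 -0.64316084  0.23043099] [-3.10333731e+00 -4.78196869e-01  6.00572686e-04] [-0.10771558  0.69066512  0.16341951] 0.08516923830503081
[[ 0.954  0.301 -0.001]
 [ 0.301 -0.954  0.002]
 [-0.    -0.002 -1.   ]]
```

View pics/top1.png

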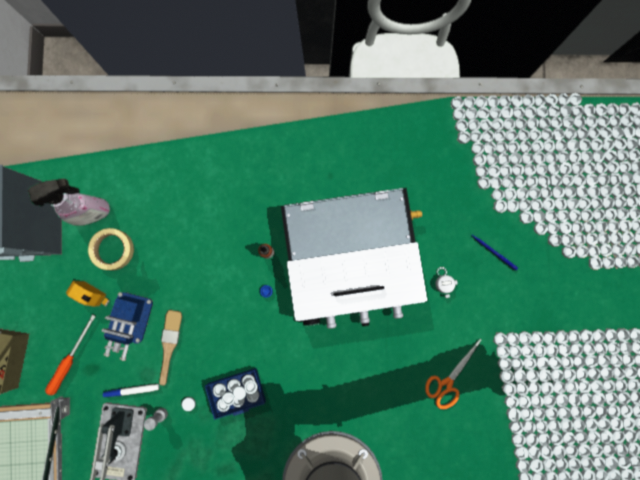

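View pics/side1.png

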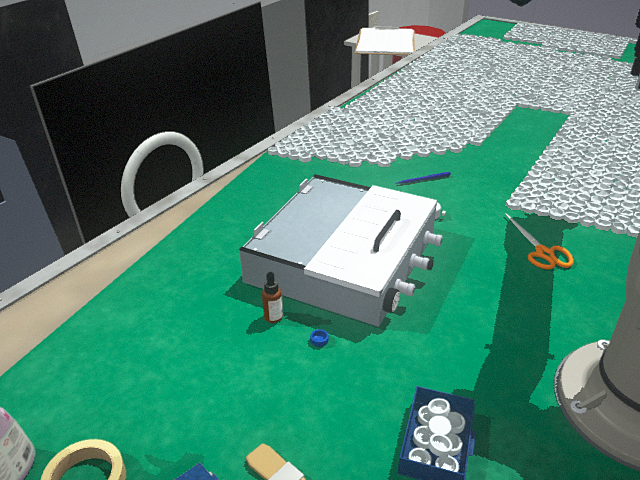

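The top view shows the white cover around (358,282), with its black bow handle at (358,291). The bottle (265,251) and cap (265,291) stand to the left, and the tally counter (446,284) to the right. Image up is +x. Next I measure the cover and handle.

```bash
python3 - <<'E'
from h import *
f=grab('top');P=pts(f);I=f['image'].astype(int)
m=((I.min(2)>200)&(abs(P[...,2]-.0855)<.012)).astype(np.uint8)
m=cv2.morphologyEx(m,cv2.MORPH_CLOSE,np.ones((15,15)))
m=cv2.morphologyEx(m,cv2.MORPH_OPEN,np.ones((9,9)))
c=max(cv2.findContours(m,0,2)[0],key=cv2.contourArea)
w=np.array([ray(f,*p[0],.0855)[:2] for p in c],np.float32)
rc=cv2.minAreaRect(w);print('cover',rc);print(cv2.boxPoints(rc))
h=(I.max(2)<90)&(cv2.erode(cv2.drawContours(np.zeros_like(m),[c],-1,1,-1),np.ones((7,7)))>0)
v,u=np.nonzero(h);w=np.array([ray(f,a,b,.106)[:2] for a,b in zip(u,v)],np.float32)
print('handle',len(u),cv2.minAreaRect(w),w.mean(0),'z',np.median(P[h][:,2]),np.median(P[m>0][:,2]))
E
```

```text
cover ((0.4921022653579712, -0.05333970487117767), (0.14445866644382477, 0.30995121598243713), 7.600552558898926)
[[ 0.4000095   0.09072084]
 [ 0.4410055  -0.21650721]
 [ 0.584195   -0.19740024]
 [ 0.54319906  0.1098278 ]]
handle 146 ((0.47014376521110535, -0.05553537607192993), (0.007079435512423515, 0.11347325891256332), 8.332423210144043) [ 0.46979827 -0.05297986] z 0.10927427789458605 0.08541328044615047
```

```bash
cat >> h.py <<'E'
YAW=np.radians(7.9)
def plan(*targets,yaw=YAW):
    o=r.get_obs();R=cv2.Rodrigues(np.array(o['orientation'],float))[0];p=np.array(o['tcp_pos'])
    T=np.array([[np.cos(yaw),np.sin(yaw),0],[np.sin(yaw),-np.cos(yaw),0],[0,0,-1]])
    print('t',o['clock'],'p',p.round(4),'F',np.round(o['contact_force'],1),'w',o['grip_width'])
    print('turn',cv2.Rodrigues(R.T@T)[0].ravel().round(3))
    for t in targets: print(np.round(t,3),'shift',((np.array(t)-p)@R*1000).round(1))
E
python3 - <<'E'
from h import *
H=np.array([.4695,-.0555]);ex=np.array([np.cos(YAW),np.sin(YAW)])
plan([*(H-.028*ex),.2],[*(H-.028*ex),.13],[*(H-.028*ex),.095])
E
```

```text
t 0.15 p [ 0.2031 -0.6432  0.2306] F [-0.4  0.4 -0.9] w 0.08518125792765797
turn [-0.001  0.     0.168]
[ 0.442 -0.059  0.2  ] shift [ 403.4 -484.9   31.2]
[ 0.442 -0.059  0.13 ] shift [ 403.4 -484.8  101.2]
[ 0.442 -0.059  0.095] shift [ 403.4 -484.7  136.2]
```

Call:
step_arm:
  moves:
    - [30,-36,0,0,0,0.02,0]
    - [60,-72,0,0,0,0.05,0]
    - [90,-108,0,0,0,0.08,0]
    - [120,-144,0,0,0,0.1,0]
    - [150,-180,0,0,0,0.12,0]
    - [180,-216,0,0,0,0.14,0]
    - [210,-252,0,0,0,0.168,0]
    - [240,-288,0,0,0,0.168,0]

```text
clock: 0.95
tcp_pos: [0.3456, -0.295, 0.2313]
orientation: [3.134, 0.215, 0.0]
contact_force: [1.4, 0.1, 0.6]
grip_width: -0.0003
gripper_force: 0.0
```

```bash
python3 - <<'E'
from h import *
H=np.array([.4695,-.0555]);ex=np.array([np.cos(YAW),np.sin(YAW)])
plan([*(H-.028*ex),.2],[*(H-.028*ex),.13],[*(H-.028*ex),.095])
E
```

```text
t 0.95 p [ 0.3456 -0.295   0.2313] F [1.4 0.1 0.6] w -0.0002790877709600623
turn [ 0.    -0.    -0.001]
[ 0.442 -0.059  0.2  ] shift [ 127.4 -220.3   31.3]
[ 0.442 -0.059  0.13 ] shift [ 127.4 -220.3  101.3]
[ 0.442 -0.059  0.095] shift [ 127.3 -220.3  136.3]
```

Call:
step_arm:
  moves:
    - [22,-37,5,0,0,0,0]
    - [44,-74,10,0,0,0,0]
    - [66,-111,15,0,0,0,0]
    - [88,-148,20,0,0,0,0]
    - [108,-185,25,0,0,0,0]
    - [124,-218,31,0,0,0,0]
    - [124,-218,60,0,0,0,0]
    - [124,-218,60,0,0,0,0]

```text
clock: 1.75
tcp_pos: [0.4361, -0.0628, 0.1688]
orientation: [-3.133, -0.22, 0.009]
contact_force: [-1.0, -0.7, 0.2]
grip_width: 0.0002
gripper_force: 0.0
```

```bash
python3 - <<'E'
from h import *
H=np.array([.4695,-.0555]);ex=np.array([np.cos(YAW),np.sin(YAW)])
plan([*(H-.028*ex),.13],[*(H-.028*ex),.094],[*(H+.1*ex),.094])
f=grab('side','side2.png')
E
```

```text
t 1.75 p [ 0.4361 -0.0628  0.1688] F [-1.  -0.7  0.2] w 0.0002377951914289677
turn [-0.001  0.006  0.003]
[ 0.442 -0.059  0.13 ] shift [ 6.3 -2.6 38.8]
[ 0.442 -0.059  0.094] shift [ 6.5 -2.5 74.8]
[ 0.569 -0.042  0.094] shift [134.5  -2.2  74.1]
```

View pics/side2.png

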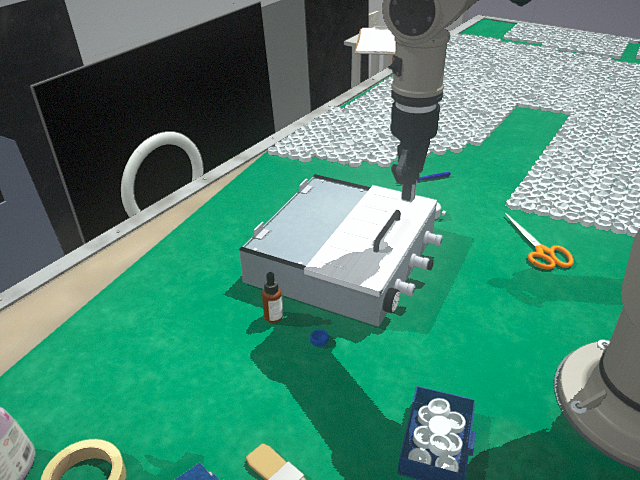

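The closed fingertips at about (408,197) are above the cover, on the robot side of the handle (388,230), and clear of it. I'll go down to 8.5 mm above the cover, then push.

Call:
step_arm:
  moves:
    - [4,-2,25,0,0,0,0]
    - [4,-2,50,0,0,0,0]
    - [4,-2,66,0,0,0,0]
    - [4,-2,74,0,0,0,0]
    - [4,-2,74,0,0,0,0]
    - [4,-2,74,0,0,0,0]

```text
clock: 2.4
tcp_pos: [0.4426, -0.0619, 0.0982]
orientation: [3.134, 0.215, 0.002]
contact_force: [0.5, -0.4, 0.5]
grip_width: 0.0001
gripper_force: 0.0
```

Call:
step_arm:
  moves:
    - [5,0,0,0,0,0,0]
    - [10,0,0,0,0,0,0]
    - [15,0,0,0,0,0,0]
    - [20,0,0,0,0,0,0]
    - [26,0,0,0,0,0,0]
    - [34,0,0,0,0,0,0]
    - [42,0,0,0,0,0,0]
    - [50,0,0,0,0,0,0]

```text
clock: 3.2
tcp_pos: [0.4922, -0.0541, 0.0972]
orientation: [-3.134, -0.216, 0.0]
contact_force: [-3.5, 0.7, 1.7]
grip_width: 0.0002
gripper_force: 1.5
```

```bash
python3 - <<'E'
from h import *
H=np.array([.4695,-.0555]);ex=np.array([np.cos(YAW),np.sin(YAW)])
plan([*(H+.1*ex),.094])
f=grab('side','side3.png')
E
```

```text
t 3.2 p [ 0.4922 -0.0541  0.0972] F [-3.5  0.7  1.7] w 0.00022230806279821427
turn [-0.  0.  0.]
[ 0.569 -0.042  0.094] shift [77.4 -1.8  3.2]
```

View pics/side3.png

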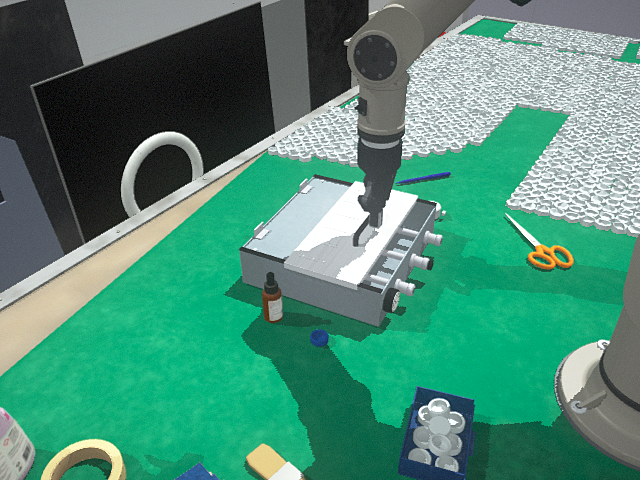

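The cover has moved about a third of the way, with the fingertip on the bar at (370,230). I'll keep going.

Call:
step_arm:
  moves:
    - [8,0,1,0,0,0,0]
    - [16,0,1,0,0,0,0]
    - [25,-1,1,0,0,0,0]
    - [34,-1,1,0,0,0,0]
    - [42,-1,1,0,0,0,0]
    - [50,-1,1,0,0,0,0]
    - [57,-1,1,0,0,0,0]
    - [63,-1,1,0,0,0,0]

```text
clock: 4.05
tcp_pos: [0.5543, -0.0449, 0.0962]
orientation: [3.134, 0.216, -0.0]
contact_force: [-2.4, -2.7, -0.6]
grip_width: -0.0001
gripper_force: 1.4
```

Call:
step_arm:
  moves:
    - [3,0,0,0,0,0,0]
    - [6,0,0,0,0,0,0]
    - [9,0,0,0,0,0,0]
    - [12,0,0,0,0,0,0]
    - [12,0,0,0,0,0,0]

```text
clock: 4.55
tcp_pos: [0.5662, -0.0428, 0.0964]
orientation: [-3.134, -0.217, -0.001]
contact_force: [-2.1, -0.4, -0.5]
grip_width: 0.0002
gripper_force: 0.6
```

Call:
step_arm:
  moves:
    - [3,0,0,0,0,0,0]
    - [6,0,0,0,0,0,0]
    - [8,0,0,0,0,0,0]
    - [8,0,0,0,0,0,0]

```text
clock: 4.95
tcp_pos: [0.5738, -0.0417, 0.0964]
orientation: [-3.134, -0.217, -0.0]
contact_force: [-2.1, -0.3, -0.0]
grip_width: -0.0001
gripper_force: 1.3
```

```bash
python3 - <<'E'
from h import *
plan()
f=grab('top','top4.png')
E
```

```text
t 4.95 p [ 0.5738 -0.0417  0.0964] F [-2.1 -0.3 -0. ] w -0.00013065836221569325
turn [-0. -0.  0.]
```

View pics/top4.png

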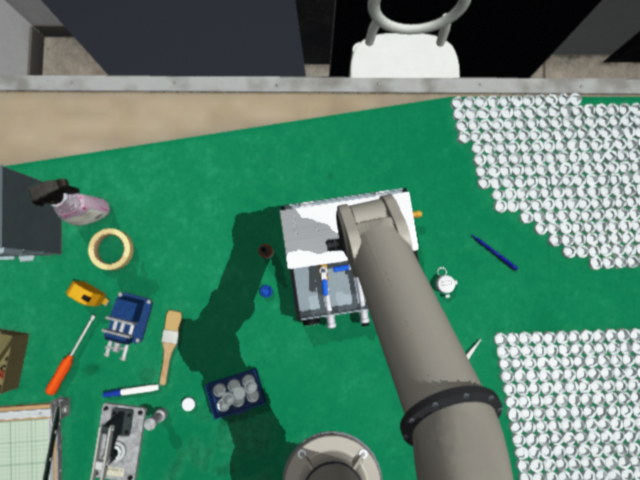

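The cover is nearly back. The left valve (325,285) is the open blue one. The middle valve (345,268) is the spare, lying across its pipe. Red must be the right one, hidden under the arm. I'll push on until it stops.

Call:
step_arm:
  moves:
    - [2,0,0,0,0,0,0]
    - [4,0,0,0,0,0,0]
    - [6,0,0,0,0,0,0]
    - [6,0,0,0,0,0,0]

```text
clock: 5.4
tcp_pos: [0.5743, -0.0418, 0.0958]
orientation: [3.133, 0.216, -0.017]
contact_force: [-18.6, -0.0, 13.0]
grip_width: 0.0002
gripper_force: 9.2
```

Call:
step_arm:
  moves:
    - [1,0,0,0,0,0,0]
    - [2,0,0,0,0,0,0]
    - [3,0,0,0,0,0,0]
    - [3,0,0,0,0,0,0]

```text
clock: 5.8
tcp_pos: [0.5744, -0.0418, 0.0956]
orientation: [3.133, 0.215, -0.026]
contact_force: [-26.1, -1.5, 21.9]
grip_width: 0.0002
gripper_force: 13.6
```

It is at the stop, 26 N. Back off along -x first, then up and aside to the left.

Call:
step_arm:
  moves:
    - [-15,0,0,0,0,0,0]
    - [-30,0,0,0,0,0,0]
    - [-30,0,-30,0,0,0,0]
    - [-30,0,-70,0,0,0,0]
    - [-30,0,-110,0,0,0,0]
    - [-30,-40,-120,0,0,0,0]
    - [-30,-85,-120,0,0,0,0]
    - [-30,-130,-120,0,0,0,0]

```text
clock: 6.6
tcp_pos: [0.5362, 0.0854, 0.2179]
orientation: [-3.134, -0.214, -0.008]
contact_force: [1.5, -0.2, 0.3]
grip_width: 0.0
gripper_force: 0.0
```

Call:
step_arm:
  moves:
    - [0,-40,0,0,0,0,0]
    - [0,-80,0,0,0,0,0]
    - [0,-120,0,0,0,0,0]
    - [0,-120,0,0,0,0,0]

```text
clock: 7.0
tcp_pos: [0.5174, 0.2106, 0.2175]
orientation: [-3.128, -0.231, -0.005]
contact_force: [-1.5, -0.3, 0.3]
grip_width: 0.0
gripper_force: 0.0
```

```bash
python3 - <<'E'
from h import *
plan()
f=grab('top','top5.png');P=pts(f)
I=f['image'];hs=cv2.cvtColor(I,cv2.COLOR_RGB2HSV).astype(int)
cv2.imwrite('pics/crop5.png',cv2.resize(I[170:350,240:480,::-1],None,fx=3,fy=3))
red=((hs[...,0]<8)|(hs[...,0]>172))&(hs[...,1]>130)&(hs[...,2]>70)
m=red.copy();m[:,:270]=0;m[:,440:]=0;m[:180]=0;m[335:]=0
v,u=np.nonzero(m);w=np.array([ray(f,a,b,.072)[:2] for a,b in zip(u,v)],np.float32)
print('red',len(u),u.mean(),v.mean(),cv2.minAreaRect(w),np.median(P[m][:,2]))
I=I.astype(int)
m=((I.min(2)>185)&(abs(P[...,2]-.0855)<.012)).astype(np.uint8)
m=cv2.morphologyEx(m,cv2.MORPH_CLOSE,np.ones((15,15)));m=cv2.morphologyEx(m,cv2.MORPH_OPEN,np.ones((9,9)))
c=max(cv2.findContours(m,0,2)[0],key=cv2.contourArea)
w=np.array([ray(f,*p[0],.0855)[:2] for p in c],np.float32);print('cover',cv2.minAreaRect(w),cv2.boxPoints(cv2.minAreaRect(w)))
E
```

```text
t 7.0 p [0.5174 0.2106 0.2175] F [-1.5 -0.3  0.3] w 1.3279194400385644e-05
turn [-0.005 -0.003  0.009]
red 90 393.1333333333333 276.8333333333333 ((0.5018110871315002, -0.14156001806259155), (0.03577832877635956, 0.013876003213226795), 6.442528247833252) 0.07117028156774186
cover ((0.6146419644355774, -0.03517875075340271), (0.14644163846969604, 0.3091144561767578), 8.47380256652832) [[ 0.51944536  0.10690162]
 [ 0.5649956  -0.19883835]
 [ 0.70983857 -0.17725912]
 [ 0.66428834  0.12848085]]
```

View pics/crop5.png

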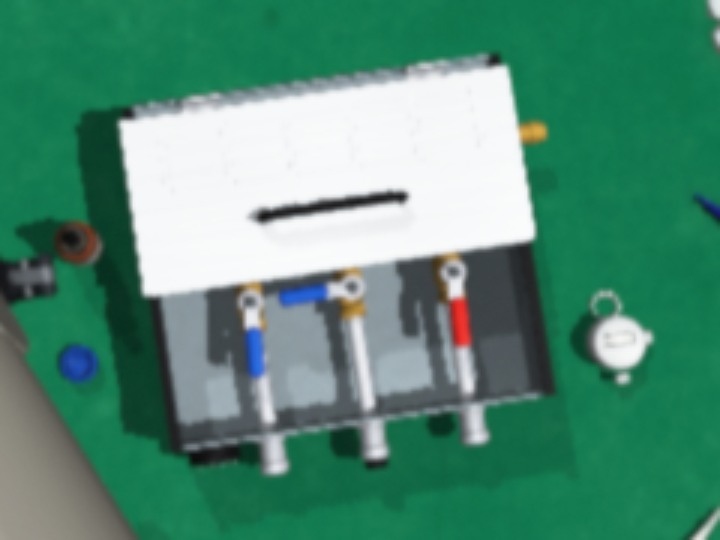

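The crop shows the red handle at (460,320) on the right-hand valve, near open, with its hub at (453,271). The spare (305,295) is across and the left blue (255,350) is along its pipe. The two pivot estimates agree within 4 mm: (0.5415,-0.1375).

```bash
cat >> h.py <<'E'
PV=np.array([.5415,-.1375]);Y=np.radians(8.3)
B=np.array([[np.cos(Y),-np.sin(Y)],[np.sin(Y),np.cos(Y)]])
def fing(th,rho=.042,gap=0,z=.058):
    s,c=np.sin(th),np.cos(th)
    q=rho*np.array([-c,s])+(.0065+.012*s+.0145*c+gap)*np.array([-s,-c])
    return [*(PV+B@q),z]
E
python3 - <<'E'
from h import *
plan(fing(0.0,gap=.01,z=.2),fing(0.,gap=.01),yaw=Y)
E
```

```text
t 7.05 p [0.5182 0.207  0.2171] F [-0.   0.3  0.2] w -0.00010996027194509108
turn [-0.003 -0.003 -0.001]
[ 0.504 -0.174  0.2  ] shift [-68.4 375.3  15.9]
[ 0.504 -0.174  0.058] shift [-68.7 375.7 157.9]
```

Call:
step_arm:
  moves:
    - [-8,45,0,0,0,0,0]
    - [-16,92,0,0,0,0,0]
    - [-25,139,0,0,0,0,0]
    - [-34,186,0,0,0,0,0]
    - [-43,233,0,0,0,0,0]
    - [-52,280,0,0,0,0,0]
    - [-60,328,0,0,0,0,0]
    - [-68,375,0,0,0,0,0]

```text
clock: 7.85
tcp_pos: [0.5024, -0.1817, 0.217]
orientation: [3.133, 0.213, 0.003]
contact_force: [0.7, -0.5, 1.4]
grip_width: 0.0004
gripper_force: 0.0
```

Call:
step_arm:
  moves:
    - [0,0,30,0,0,0,0]
    - [0,0,60,0,0,0,0]
    - [0,0,85,0,0,0,0]
    - [0,0,85,0,0,0,0]

```text
clock: 8.25
tcp_pos: [0.5002, -0.1789, 0.1286]
orientation: [-3.133, -0.213, 0.007]
contact_force: [-0.7, -0.4, -0.7]
grip_width: -0.0003
gripper_force: 0.0
```

```bash
python3 - <<'E'
from h import *
plan(fing(0.0,gap=.01),yaw=Y)
f=grab('side')
cv2.imwrite('pics/crop6.png',cv2.resize(f['image'][130:350,220:480,::-1],None,fx=3,fy=2.7))
f=grab('top')
cv2.imwrite('pics/crop6t.png',cv2.resize(f['image'][170:350,240:480,::-1],None,fx=3,fy=3))
E
```

```text
t 8.25 p [ 0.5002 -0.1789  0.1286] F [-0.7 -0.4 -0.7] w -0.000296023811963291
turn [-0.002  0.005 -0.009]
[ 0.504 -0.174  0.058] shift [ 5.1 -4.  70.6]
```

View pics/crop6.png

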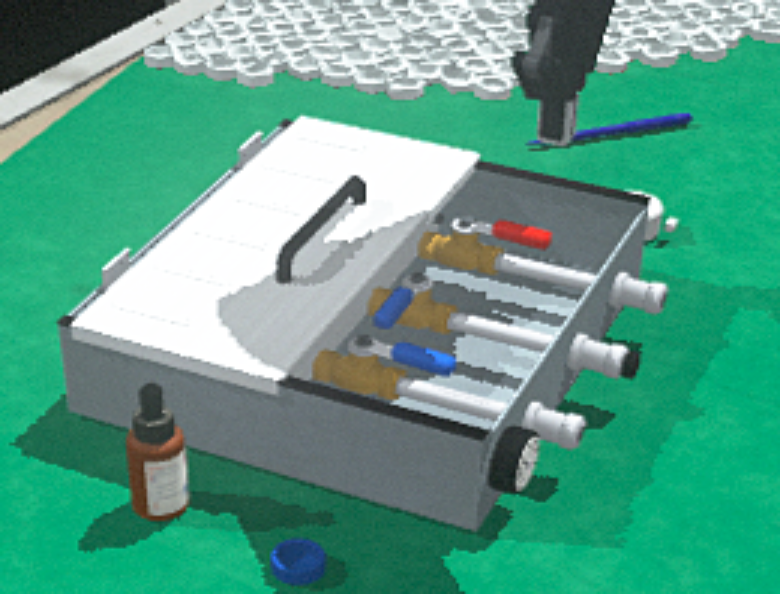

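The side view shows the red handle free at (520,233). The fingertips are above the right-hand part of the bay at (557,138). Go down beside the handle.

Call:
step_arm:
  moves:
    - [5,-3,15,0,0,-0.005,0]
    - [5,-3,30,0,0,-0.005,0]
    - [5,-3,45,0,0,-0.005,0]
    - [5,-3,58,0,0,-0.005,0]
    - [5,-3,67,0,0,-0.005,0]
    - [5,-3,70,0,0,-0.005,0]
    - [5,-3,70,0,0,-0.005,0]

```text
clock: 9.05
tcp_pos: [0.5072, -0.1744, 0.0611]
orientation: [-3.133, -0.224, 0.0]
contact_force: [-0.0, 0.0, 0.3]
grip_width: -0.0002
gripper_force: 0.0
```

```bash
python3 - <<'E'
from h import *
plan(*[fing(t) for t in np.arange(0,1.65,.2)],fing(1.571),yaw=Y)
f=grab('side')
cv2.imwrite('pics/crop7.png',cv2.resize(f['image'][130:350,220:480,::-1],None,fx=3,fy=2.7))
E
```

```text
t 9.05 p [ 0.5072 -0.1744  0.0611] F [-0.   0.   0.3] w -0.00021932484760467147
turn [-0.     0.    -0.002]
[ 0.503 -0.164  0.058] shift [ -2.7 -10.5   3.1]
[ 0.498 -0.158  0.058] shift [ -6.5 -17.2   3.1]
[ 0.495 -0.151  0.058] shift [ -9.  -25.3   3.1]
[ 0.493 -0.142  0.058] shift [ -9.7 -34.4   3.1]
[ 0.493 -0.132  0.058] shift [ -8.2 -44.1   3.1]
[ 0.496 -0.122  0.058] shift [ -4.1 -53.7   3.1]
[ 0.501 -0.112  0.058] shift [  2.6 -62.4   3.1]
[ 0.509 -0.104  0.058] shift [ 11.5 -69.4   3.1]
[ 0.519 -0.098  0.058] shift [ 22.3 -74.1   3.1]
[ 0.517 -0.099  0.058] shift [ 20.6 -73.6   3.1]
```

View pics/crop7.png

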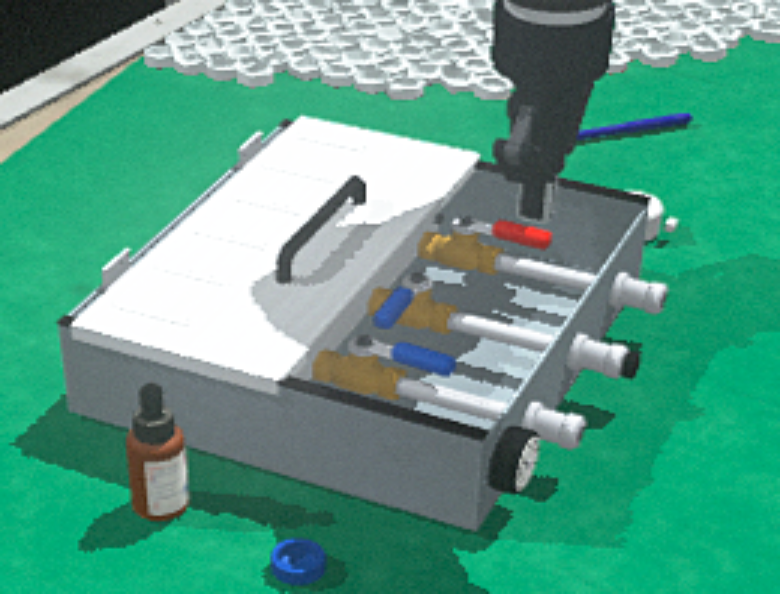

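The fingertips (535,210) are down just behind the red sleeve (520,233), on its right. I'll sweep along the arc.

Call:
step_arm:
  moves:
    - [-3,-6,2,0,0,0,0]
    - [-3,-11,2,0,0,0,0]
    - [-6,-17,2,0,0,0,0]
    - [-9,-25,2,0,0,0,0]
    - [-10,-30,2,0,0,0,0]
    - [-10,-35,2,0,0,0,0]
    - [-9,-40,2,0,0,0,0]
    - [-8,-44,2,0,0,0,0]

```text
clock: 9.9
tcp_pos: [0.4926, -0.1316, 0.0592]
orientation: [-3.134, -0.224, 0.001]
contact_force: [0.8, -3.3, 0.3]
grip_width: -0.0003
gripper_force: 1.3
```

```bash
python3 - <<'E'
from h import *
plan(*[fing(t) for t in np.arange(.8,1.65,.2)],fing(1.571),fing(1.571,gap=-.01),yaw=Y)
f=grab('side')
cv2.imwrite('pics/crop8.png',cv2.resize(f['image'][130:350,220:480,::-1],None,fx=3,fy=2.7))
E
```

```text
t 9.9 p [ 0.4926 -0.1316  0.0592] F [ 0.8 -3.3  0.3] w -0.00032454592538245147
turn [-0.     0.001 -0.002]
[ 0.493 -0.132  0.058] shift [0.2 0.4 1.2]
[ 0.496 -0.122  0.058] shift [ 4.2 -9.2  1.2]
[ 0.501 -0.112  0.058] shift [ 10.9 -17.9   1.2]
[ 0.509 -0.104  0.058] shift [ 19.8 -25.    1.2]
[ 0.519 -0.098  0.058] shift [ 30.6 -29.7   1.2]
[ 0.517 -0.099  0.058] shift [ 29.  -29.1   1.2]
[ 0.527 -0.097  0.058] shift [ 39.  -29.2   1.2]
```

View pics/crop8.png

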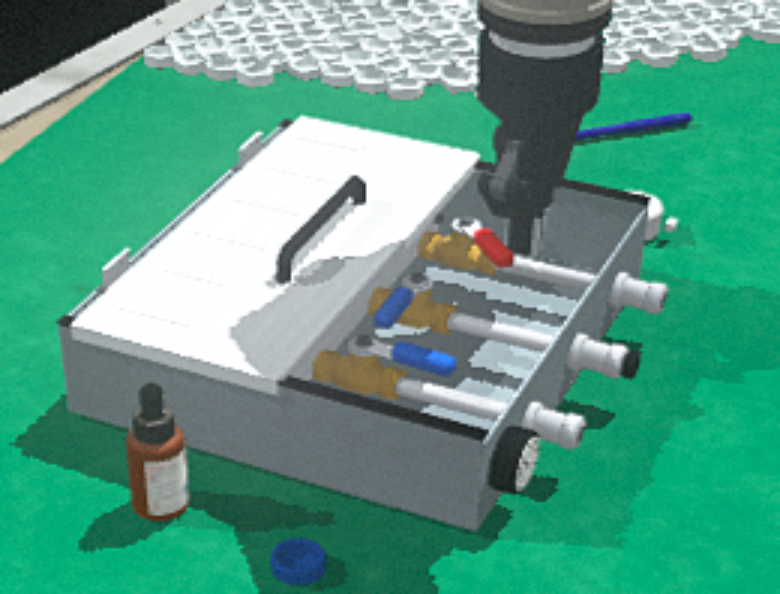

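The handle (493,247) is about half-way round, with the finger behind it. I'll continue.

Call:
step_arm:
  moves:
    - [2,-5,0,0,0,0,0]
    - [4,-9,0,0,0,0,0]
    - [7,-14,0,0,0,0,0]
    - [11,-18,0,0,0,0,0]
    - [15,-22,0,0,0,0,0]
    - [20,-25,0,0,0,0,0]
    - [25,-27,0,0,0,0,0]
    - [29,-28,0,0,0,0,0]

```text
clock: 10.75
tcp_pos: [0.5175, -0.0996, 0.0591]
orientation: [-3.133, -0.225, 0.002]
contact_force: [-8.5, -4.8, 1.5]
grip_width: 0.0001
gripper_force: 6.1
```

Call:
step_arm:
  moves:
    - [2,0,0,0,0,0,0]
    - [4,0,0,0,0,0,0]
    - [4,0,0,0,0,0,0]

```text
clock: 11.05
tcp_pos: [0.5175, -0.0997, 0.0587]
orientation: [-3.133, -0.223, 0.014]
contact_force: [-13.3, -1.7, 10.0]
grip_width: 0.0002
gripper_force: 6.5
```

It stopped hard: 13 N with no further motion. Back off, go up and clear, then check.

Call:
step_arm:
  moves:
    - [-12,0,0,0,0,0,0]
    - [-28,0,0,0,0,0,0]
    - [-28,0,-30,0,0,0,0]
    - [-28,0,-75,0,0,0,0]
    - [-28,0,-120,0,0,0,0]
    - [-28,0,-150,0,0,0,0]
    - [-28,-45,-150,0,0,0,0]
    - [-28,-90,-150,0,0,0,0]

```text
clock: 11.85
tcp_pos: [0.4826, -0.0136, 0.2111]
orientation: [-3.134, -0.219, -0.009]
contact_force: [1.5, 1.1, 0.8]
grip_width: 0.0002
gripper_force: 0.0
```

Call:
step_arm:
  moves:
    - [0,-45,0,0,0,0,0]
    - [0,-90,0,0,0,0,0]
    - [0,-135,0,0,0,0,0]
    - [0,-180,0,0,0,0,0]
    - [0,-220,0,0,0,0,0]
    - [0,-220,0,0,0,0,0]

```text
clock: 12.45
tcp_pos: [0.4484, 0.2109, 0.2103]
orientation: [-3.127, -0.239, -0.004]
contact_force: [-0.1, 0.8, 0.9]
grip_width: 0.0004
gripper_force: 0.0
```

```bash
python3 - <<'E'
from h import *
plan()
f=grab('top');P=pts(f);I=f['image'];hs=cv2.cvtColor(I,cv2.COLOR_RGB2HSV).astype(int)
cv2.imwrite('pics/crop9.png',cv2.resize(I[170:350,240:480,::-1],None,fx=3,fy=3))
S=(hs[...,1]>130)&(hs[...,2]>70);M={'red':S&((hs[...,0]<8)|(hs[...,0]>172)),'blue':S&(abs(hs[...,0]-112)<12)}
for k,m in M.items():
    m=m.copy();m[:,:290]=0;m[:,430:]=0;m[:180]=0;m[335:]=0
    for c in cv2.findContours(m.astype(np.uint8),0,1)[0]:
        if len(c)<20: continue
        w=np.array([ray(f,*p[0],.072)[:2] for p in c],np.float32);l=cv2.fitLine(w,2,0,.001,.001).ravel()
        print(k,len(c),w.mean(0),'line yaw',np.degrees(np.arctan2(l[1],l[0])),cv2.minAreaRect(w))
I=I.astype(int);m=((I.min(2)>185)&(abs(P[...,2]-.0855)<.012)).astype(np.uint8)
m=cv2.morphologyEx(m,cv2.MORPH_CLOSE,np.ones((15,15)));m=cv2.morphologyEx(m,cv2.MORPH_OPEN,np.ones((9,9)))
c=max(cv2.findContours(m,0,2)[0],key=cv2.contourArea)
print('cover',cv2.minAreaRect(np.array([ray(f,*p[0],.0855)[:2] for p in c],np.float32)),np.median(P[m>0][:,2]))
E
```

```text
t 12.45 p [0.4484 0.2109 0.2103] F [-0.1  0.8  0.9] w 0.0003766803368210194
turn [-0.005 -0.003  0.015]
red 36 [ 0.53579247 -0.09851207] line yaw -83.59415 ((0.5366519093513489, -0.09758645296096802), (0.014283000491559505, 0.03579307347536087), 0.08599117398262024)
blue 33 [0.47665846 0.02185056] line yaw 3.1773062 ((0.4761383533477783, 0.021381547674536705), (0.03534340485930443, 0.011834611184895039), 0.002202346222475171)
blue 36 [ 0.522671   -0.01663802] line yaw -83.378525 ((0.5227981805801392, -0.0165848508477211), (0.013362620957195759, 0.03650844469666481), 6.403203964233398)
cover ((0.6146979331970215, -0.03517693281173706), (0.1463623344898224, 0.309111624956131), 8.483579635620117) 0.08545889368257295
```

View pics/crop9.png

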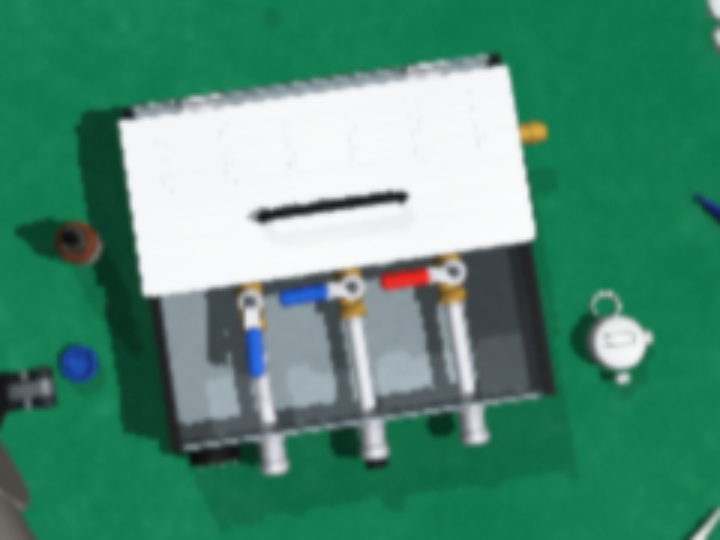

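The red sleeve (405,280) now lies across its pipe, parallel to the spare (305,295). The left blue handle, the bottle, the cap and the counter haven't moved, and the cover is still back.

```bash
python3 -c "
from bench import r
print(r.hand_in())"
```

```text
the job is handed in; nothing more can be done
None
```

The job is handed in: the cover is pushed back to its stop and left open, the red valve is turned to its shut stop, and the final top view shows the blue handles and nearby objects as they were.

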